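# Drive a sheared T-bolt out of a fixture table's T-slot into a parts dish

## Robot

A 7-joint arm with a two-finger parallel gripper is mounted at the origin on a cart in front of the work surface, level with it; the furniture and walls round the work are solid. World frame = base frame: x ahead of the robot, y to its left, z up, the work surface at z = 0. Lengths are in m, angles in rad, forces in N, time in s.
With the tool pointing down it reaches from about 0.4 to 0.9 m from the base axis. Payload 5.5 kg.
Tool frame: the origin (TCP) lies at the very end of the fingers, on their centre line; the grasp point (between the pads) lies 19 mm behind it (manip.pinch_z is the distance from the TCP to the grasp point, in m); z points along the fingers, y is the line along which they close (so a half turn about z gives the same grasp; the last joint's range is limited). The gripper opens to 92 mm and grips with 3 to 60 N. Pads are 19 mm wide; open, the fingers measure 130 mm over their backs; the gripper's body (75 mm by 190 mm) begins 47 mm behind the grasp point.
Start: joints at [-0.921, 0.501, -0.427, 1.55, 0.221, 1.138, -0.21], TCP at [0.245, 0.602, 0.227] pointing down, gripper open.
Joint ranges: [-2.88, 2.88], [-0.31, 2.03], [-1.54, 1.56], [0.2, 2.42], [-1.41, 4.55], [0.19, 2.02], [-2.57, 2.57]. Speed limits (rad/s): [2.57, 2.57, 3.14, 3.14, 3.14, 3.14, 3.14].

## Interface

Orientations are given as a rotation vector (axis times angle).
In Python, from bench import manip gives the robot as it stands.
- The arm moves only by the shell command python3 -m pendant 'ROWS'. ROWS is a JSON list of rows, 1 to 12 of them, each an object with the fields finger_gap (the finger opening in m), sx, sy, sz (the shift in shares of 0.8 m (1.0 is 0.8 m)), drx, dry, drz (a rotation vector in shares of 4 rad (1.0 is 4 rad)); a field left out counts as zero (the opening has to be given); each row is the pose to reach, as a shift and turn from the pose commanded when the command began, along the tool's axes at that moment; what a row does not reach only later rows make up. A row lasts 1/10 s, in which the tool goes at most 0.05 m and 0.15 rad, less where a joint would pass 70% of its speed; a pose out of reach is approached as far as the arm can. The fingers move at their own pace and stop on an object; the grip force is fixed at half the most. Time passes only in rows, so rows that do not move let the fingers close. It prints the time, the measured TCP pose, the force, the opening and the grip force at its end. Shift and turn numbers lie between -1 and 1, and a call with a number outside is refused. Input that does not fit is refused with a message, and nothing moves.
- manip.sense(): the state, without advancing time (a new reading comes with each control period).
- manip.snapshot(name): name is "scene" or "top"; returns a dict with "color" (400x640x3 uint8, red, green, blue), "z_map" (400x640 float32, m along the optical axis (not along the pixel's ray), 0 where there is no reading), "fx", "fy", "cx", "cy" (pixels), "D" ([k1, k2, p1, p2, k3] as OpenCV has them; the pictures are not rectified), "R" (3x3) and "t" (3): a world point X has camera coordinates R X + t. Camera axes: x right, y down, z forward; pixel columns grow to the right and rows downward; lengths in m; the calibration is good to about 2 mm. A picture is of the moment at which its call begins.
- manip.close_job(): hands the job in; it is judged then, once.
Trained networks look in the newest picture that a camera, given by its name, has taken for a name from the list of things; names that differ only in an ending like _2 or _b are one class to them, and where a whole thing is asked for, a point or a joint stands for the part that bears it (a point fixed in the world has none). Each returns a list of dicts, best first, with "score" (0 to 1); they miss things now and then, are a little off and sometimes report something else, mostly with a low value. They report only what shows in the picture. A call takes as long as a camera call.
- manip.look_for(target, camera): "xyz" ([x, y, z] in m, in the coordinates of the camera as it stood for that picture, good to about 4 mm: the middle of the surface that is visible of it).
- manip.mark_of(target, camera): "xyz" ([x, y, z] in m, in the coordinates of the camera as it stood for that picture, good to about 4 mm: a listed point, or the origin of a listed thing).
The state is a dict: "t": time; "q": joint angles; "joint_velocities": joint speeds; "tau": joint torques, N m; "position": TCP position; "eef_rot": TCP orientation; "ft_force": force on the tool from outside, world axes, zero at the start; "torque": the same for the moment, N m; "finger_gap": finger opening in m; "grasp_force": force on a finger pad.
Only numpy, scipy, OpenCV 4.12 (cv2) and the standard library are available. Lean on these libraries where they do the work, as an engineer would, in place of code of your own. Each camera call takes 0.05 s, during which the arm holds its last target. There are 200 camera calls.

## Task

A T-bolt has sheared off inside one of the two T-slots of the grey fixture table; its head is stuck under the lips and can only leave by the slot's open end. First bring the round parts dish under the open end of that slot, then drop the orange-handled scraper into that slot's loading pocket and push the stub along until it falls into the dish, never touching the stub with the gripper. Finish with the scraper standing upright on the bench, the dish with the stub in it still on the bench, and the spanner and the lockring tool left where they lie.

Things in the scene. Friction and masses are not known exactly. Their poses are not given: they have to be found in the camera images.
- fixture_table: Grey cast fixture table with bright top, fixed to the bench. Origin: centre of its underside, on the bench; x along the slots to their open ends. Top plate 240 (x) x 130 (y) mm, from z 42 to 74 mm, overhanging a pedestal that ends at x +-58, y +-50 mm (10 mm high flange to y +-80), so the dish can tuck under it. Two T-slots, centre lines y = +30 and -30 mm, open at x = +120 mm, closed at x = -108.
- open_end_a (a point): Open end of the slot at table y = +30 mm, on the slot floor, 54 mm above the bench, in the table's end face. Slot section: undercut 24 mm wide and 10 mm high (table z 54 to 64), above it a neck 14 mm wide up to the top at 74 mm. The point's axes are the table's.
- open_end_b (a point): Open end of the slot at table y = -30 mm, the same otherwise.
- pocket_a (a point): Loading pocket at the closed end of the slot at table y = +30 mm: centre of its floor (54 mm above the bench, level with the slot floor), 189 mm from the open end. Open from above, 78 mm long (x) x 30 mm wide (y), sharp-cornered; beyond its +x side the undercut and lips begin and run to the open end.
- pocket_b (a point): Loading pocket of the slot at table y = -30 mm, the same otherwise.
- bolt_stub: Sheared-off T-bolt, yellow-plated, 50 g: square head 22 x 22 x 8 mm whose side burrs drag in the undercut (2 to 6 N to push), with a 12 mm thick stump of shank up to 16 mm, below the table's top. Origin: centre of the head's underside, on the slot floor; in the slot its axes are the table's. It lies in one or the other slot, between table x = 5 and 80 mm.
- locating_stop: Aluminium stop block 40 x 28 mm with a dark bolt head, clamped in the slot that does not hold the stub; cannot move. Origin on the slot floor; it rises 46 mm above that, 26 mm over the table's top.
- scraper: T-slot scraper, 78 mm tall, 160 g, standing on its foot. Origin: centre of its underside; z up, x along the foot. Steel foot 64 (x) x 20 (y) x 8 mm, both ends pointed; above it a web 42 x 10 mm up to z = 26 mm that passes through the neck; black collar z 26 to 31; orange grip 44 (x) x 25 (y) mm from z = 31 to 78 mm, gripped across x or y; gripped low it pushes freely. Same either way round.
- parts_dish: Round steel parts dish, 145 mm across the rim, 35 mm high, sloping sides (84 mm across at the foot), rim wall about 8 mm thick, inner floor 12 mm up; tiny parts are stuck in it. 280 g, loose. Origin: centre of its underside. With its centre 30 to 55 mm beyond a slot's open end and on the slot's line it catches what falls out.
- spanner: Small bright combination spanner, 23 x 125 x 9 mm, lying loose (along its y) on the bench. Origin: centre of its underside.
- lockring_tool: Grey lockring socket, 35 mm across, 30 mm high, loose on the bench. Origin: centre of its underside.

How it is judged:
By the outcome, as a careful person would: the job done as asked, in the order asked, and still so for the second after the job is handed in, with the robot touching nothing.
It also fails if it takes over 72 s, if anything falls off the work surface, if the arm or the gripper's body presses on something with over 40 N, if the wrist force passes 120 N, or if a joint passes its speed limit or range.

## Working session

There is one attempt and no reset: what is moved stays moved. The work goes in short steps, Python scripts to look and compute and a shell command to move; the robot and the scene stay as the last step left them, time stands still between calls to the robot, and variables do not carry over. Pictures are saved under pics/ and viewed, at most 10 in all, crops included, and the job is handed in when it is done.

```bash
ls; mkdir -p pics; cat > h.py <<'E'
import numpy as np, cv2
from bench import manip
def snap(n): return manip.snapshot(n)
def save(s,f): cv2.imwrite('pics/'+f, s['color'][:,:,::-1])
def toW(s,p): return s['R'].T@(np.array(p)-s['t'])
def cloud(s):
    h,w=s['z_map'].shape
    K=np.array([[s['fx'],0,s['cx']],[0,s['fy'],s['cy']],[0,0,1.]])
    u,v=np.meshgrid(np.arange(w),np.arange(h))
    n=cv2.undistortPoints(np.stack([u,v],-1).reshape(-1,1,2).astype(float),K,np.array(s['D'])).reshape(h,w,2)
    z=s['z_map'][...,None]
    P=np.concatenate([n*z,z],-1)
    W=(P-s['t'])@s['R']
    W[s['z_map']==0]=np.nan
    return W
E
python3 - <<'E'
from h import *
np.set_printoptions(precision=4,suppress=True)
st=manip.sense(); print(st['t'],st['position'],st['eef_rot'],st['ft_force'])
for c in ['scene','top']:
    s=snap(c); save(s,c+'1.png'); print(c,'cam at',-s['R'].T@s['t'],s['fx'])
    for n in ['fixture_table','open_end_a','open_end_b','pocket_a','pocket_b','bolt_stub','locating_stop','scraper','parts_dish','spanner','lockring_tool']:
        print(n,[(round(d['score'],2),toW(s,d['xyz']).round(4)) for d in manip.mark_of(n,c)[:3]])
E
```

```text
pics
0.0 [0.245  0.6013 0.2257] [-0.6036 -3.0826  0.0029] [ 0.0898 -0.4583  0.3035]
scene cam at [-0.1041  0.5204  0.4396] 381.5633453668714
fixture_table [(0.95, array([ 0.4964,  0.1515, -0.0005]))]
open_end_a [(0.87, array([0.5184, 0.032 , 0.0514])), (0.73, array([0.57  , 0.0552, 0.0527])), (0.34, array([ 0.6191,  0.2428, -0.0039]))]
open_end_b [(0.87, array([0.5184, 0.032 , 0.0514])), (0.73, array([0.57  , 0.0552, 0.0527])), (0.34, array([ 0.6191,  0.2428, -0.0039]))]
pocket_a [(0.79, array([0.4443, 0.201 , 0.0508])), (0.7, array([0.4911, 0.2309, 0.0485]))]
pocket_b [(0.79, array([0.4443, 0.201 , 0.0508])), (0.7, array([0.4911, 0.2309, 0.0485]))]
bolt_stub []
locating_stop [(0.57, array([0.4843, 0.1088, 0.0524])), (0.35, array([0.5191, 0.0315, 0.0507]))]
scraper [(0.87, array([ 0.6193,  0.2455, -0.004 ])), (0.74, array([0.5729, 0.0526, 0.0513]))]
parts_dish [(0.85, array([ 0.6395, -0.0375, -0.0031]))]
spanner [(0.58, array([ 0.6963,  0.1463, -0.0017]))]
lockring_tool [(0.42, array([0.7335, 0.2361, 0.0006]))]
top cam at [0.4551 0.1704 0.9222] 471.1224757503849
fixture_table [(0.57,
[... 205 characters left out ...]
 0.0486]))]
open_end_b [(0.78, array([0.5174, 0.028 , 0.0525])), (0.58, array([0.5718, 0.0567, 0.0486]))]
pocket_a [(0.81, array([0.4924, 0.2223, 0.0513])), (0.63, array([0.4405, 0.2052, 0.0532]))]
pocket_b [(0.81, array([0.4924, 0.2223, 0.0513])), (0.63, array([0.4405, 0.2052, 0.0532]))]
bolt_stub [(0.64, array([0.5457, 0.1233, 0.0516]))]
locating_stop [(0.68, array([0.4793, 0.1124, 0.0507]))]
scraper [(0.89, array([ 0.6163,  0.2433, -0.0053]))]
parts_dish [(0.65, array([ 0.6383, -0.0338, -0.0012])), (0.25, array([0.5421, 0.123 , 0.053 ])), (0.24, array([0.4896, 0.2211, 0.0534]))]
spanner [(0.52, array([ 0.6931,  0.1454, -0.0023]))]
lockring_tool [(0.75, array([ 0.7307,  0.2408, -0.0028]))]
```

View pics/top1.png

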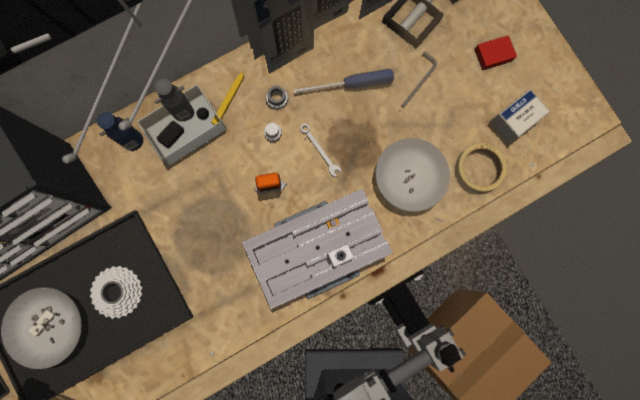

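View pics/scene1.png

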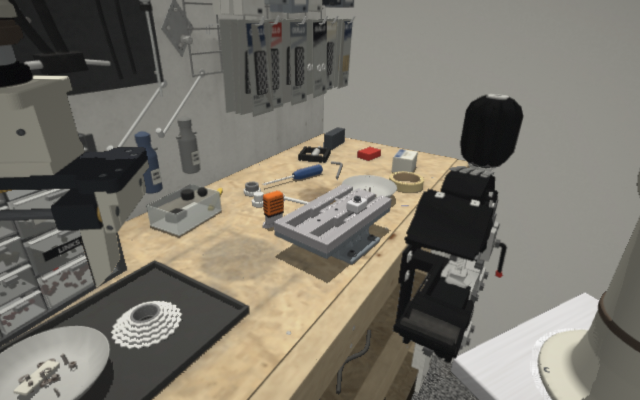

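Top view: the yellow stub shows at about (332,223), in the slot on the far side, which is slot a with its open end towards the dish. The stop is at (341,256) in the near slot. The scraper is at (268,182), the dish at (412,176), the spanner at (320,150) and the lockring at (273,132). The scene view shows the same layout. Next I'll refine with geometry.

```bash
cat > meas.py <<'E'
from h import *
from scipy.optimize import least_squares
np.set_printoptions(precision=4,suppress=True)
def near(W,c,r,z0,z1):
    d=np.hypot(W[...,0]-c[0],W[...,1]-c[1]); return (d<r)&(W[...,2]>z0)&(W[...,2]<z1)
def rect(P):
    (c,(a,b),th)=cv2.minAreaRect((P[:,:2]*1000).astype(np.float32)); 
    return np.array(c)/1000,a,b,th
def circ(P,r=None):
    f=lambda p:np.hypot(P[:,0]-p[0],P[:,1]-p[1])-p[2]
    return least_squares(f,[*P[:,:2].mean(0),.07],loss='soft_l1',f_scale=.002).x
E
python3 - <<'E'
from meas import *
for c in ['top','scene']:
    s=snap(c); W=cloud(s); print(c)
    P=W[near(W,(.495,.152),.15,.068,.080)]; print('table',len(P),np.median(P[:,2]),rect(P))
    P=W[near(W,(.618,.244),.05,.070,.09)]; print('scr top',len(P),np.median(P[:,2]) if len(P) else 0,rect(P) if len(P) else 0)
    P=W[near(W,(.618,.244),.06,.003,.06)]; print('scr all',len(P),rect(P) if len(P) else 0)
    P=W[near(W,(.638,-.035),.09,.029,.045)]; print('dish',len(P),np.percentile(P[:,2],[50,95]),circ(P),rect(P))
    hsv=cv2.cvtColor(s['color'],cv2.COLOR_RGB2HSV)
    m=(hsv[...,1]>140)&(hsv[...,2]>90)&(hsv[...,0]>14)&(hsv[...,0]<35)&near(W,(.545,.123),.06,.05,.08)
    if m.sum(): P=W[m]; print('stub',m.sum(),P.mean(0),P.min(0),P.max(0))
    m=(hsv[...,1]>150)&(hsv[...,0]<14)&near(W,(.618,.244),.06,.02,.09); P=W[m]; print('orange',m.sum(),rect(P),P[:,2].max())
    if c=='top':
        y0,y1,x0,x1=140,310,230,460
        cv2.imwrite('pics/topcrop.png',cv2.resize(s['color'][y0:y1,x0:x1,::-1],None,fx=3.4,fy=3.4,interpolation=2))
E
```

```text
top
table 6883 0.0734807501094293 (array([0.5341, 0.1689]), 213.42259216308594, 240.14805603027344, 24.285165786743164)
scr top 310 0.07678726988386782 (array([0.6192, 0.243 ]), 24.95793914794922, 43.815216064453125, 9.25061321258545)
scr all 183 (array([0.6161, 0.241 ]), 99.96790313720703, 94.42127990722656, 21.741493225097656)
dish 654 [0.0325 0.0359] [ 0.6395 -0.0337  0.0697] (array([ 0.6395, -0.0336]), 142.697265625, 143.14993286132812, 0.7346516847610474)
stub 36 [0.5417 0.1241 0.0621] [0.5333 0.1132 0.0596] [0.5499 0.1335 0.069 ]
orange 361 (array([0.6179, 0.2429]), 24.65831184387207, 43.5157585144043, 9.92110824584961) 0.08252342724384003
scene
table 2887 0.07337792164874343 (array([0.5332, 0.1681]), 212.6495361328125, 243.10226440429688, 24.161474227905273)
scr top 130 0.07630538206122667 (array([0.617, 0.244]), 26.033342361450195, 41.93859100341797, 10.901824951171875)
scr all 401 (array([0.6131, 0.2472]), 52.59070587158203, 24.262664794921875, 80.53447723388672)
dish 191 [0.0323 0.0348] [ 0.639  -0.0336  0.0698] (array([ 0.6431, -0.048 ]), 144.69532775878906, 116.79965209960938, 13.852653503417969)
orange 404 (array([0.614, 0.245]), 21.85470962524414, 42.17543411254883, 8.609909057617188) 0.07858460495128905
```

View pics/topcrop.png

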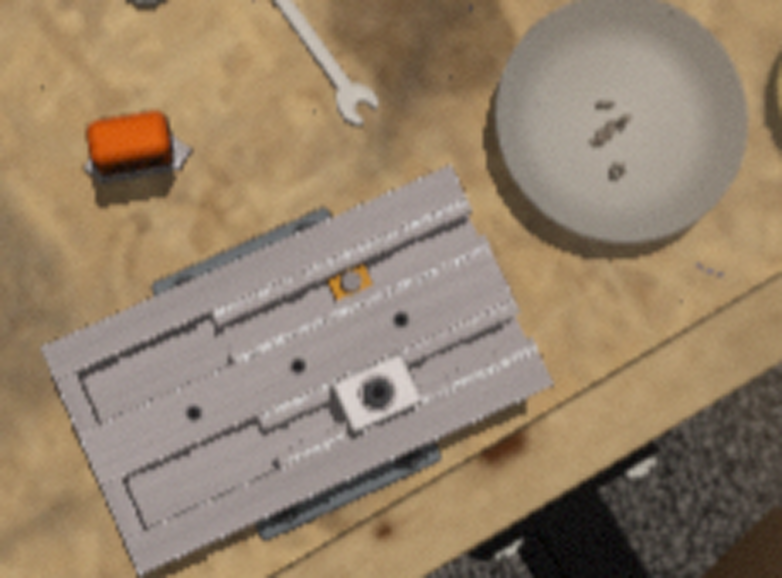

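Crop: the stub at (350,282) is in slot a and the stop at (378,393) is in slot b. A ring stands close to the dish, so I need its position and the table fit before choosing where to grip.

```bash
python3 - <<'E'
from meas import *
s=snap('top'); W=cloud(s)
# ring (pixels 455..510,140..195)
sub=W[135:200,450:515].reshape(-1,3); P=sub[sub[:,2]>.01]; print('ring',len(P),rect(P),P[:,2].max(),circ(P))
for c in ['top','scene']:
    s=snap(c); W=cloud(s)
    th=np.radians(24.2); ex=np.array([np.sin(th),-np.cos(th)]); ey=np.array([np.cos(th),np.sin(th)])
    c0=np.array([.496,.1525])
    d=W[...,:2]-c0; x=d@ex; y=d@ey
    m=(abs(x)<.14)&(abs(y)<.085)&(W[...,2]>.067)&(W[...,2]<.080)
    P=W[m]; r=rect(P); print(c,'table',r,P[:,2].mean())
    # stub slot frame; pocket a centre from pocket floor points
    m=(abs(x+.069)<.06)&(abs(y-.03)<.03)&(abs(W[...,2]-.054)<.006); 
    if m.sum()>20: print('pocket floor',m.sum(),rect(W[m]),np.median(W[m][:,2]))
    m=(x>-.02)&(x<.125)&(abs(y-.03)<.02)&(abs(W[...,2]-.056)<.007)
    if m.sum()>5: Q=np.c_[x[m],y[m]]; print('neck y',m.sum(),np.percentile(Q,[5,50,95],axis=0).ravel())
st=manip.sense()
from scipy.spatial.transform import Rotation as R
print(R.from_rotvec(st['eef_rot']).as_matrix())
E
```

```text
ring 970 (array([ 0.6613, -0.1899]), 93.04290008544922, 127.11436462402344, 19.83899688720703) 0.04100388950471694 [ 0.6556 -0.1735  0.0427]
top table (array([0.4962, 0.1517]), 130.28598022460938, 240.26515197753906, 24.26016616821289) 0.07348685202063744
pocket floor 775 (array([0.5   , 0.2182]), 29.22756576538086, 98.23365020751953, 24.245285034179688) 0.05376678352151057
neck y 506 [-0.0133  0.0248  0.0545  0.031   0.1144  0.037 ]
scene table (array([0.496 , 0.1513]), 131.23239135742188, 243.0707550048828, 24.17443084716797) 0.07283081710749349
pocket floor 250 (array([0.489 , 0.2244]), 58.18616485595703, 111.20740509033203, 15.946454048156738) 0.05429925923336293
neck y 47 [-0.0188  0.038   0.0069  0.042   0.1095  0.0435]
[[-0.9261  0.3772 -0.    ]
 [ 0.3772  0.9261  0.0001]
 [ 0.      0.0001 -1.    ]]
```

```bash
cat > go.py <<'E'
# usage: go.py x y z yawdeg(of tool y, mod 180)
import sys; from h import *
from scipy.spatial.transform import Rotation as R
x,y,z,a=map(float,sys.argv[1:5]); st=manip.sense(); M=R.from_rotvec(st['eef_rot'])
ty=np.radians(a); Y=np.array([np.cos(ty),np.sin(ty),0])
if Y@M.as_matrix()[:,1]<0: Y=-Y
Z=np.array([0,0,-1.]); T=R.from_matrix(np.c_[np.cross(Y,Z),Y,Z])
print('t',st['t'],'shift',(M.inv().apply(np.array([x,y,z])-st['position'])).round(4),'rot',(M.inv()*T).as_rotvec().round(4),'q7',round(st['q'][6],2),'ft',np.round(st['ft_force'],1))
E
python3 go.py .600 -.090 .13 55
```

```text
t 1.45 shift [-0.5897 -0.5071  0.0967] rot [ 1.000e-04 -0.000e+00  2.241e-01] q7 -0.21 ft [-0.7  0.1  0.3]
```

The manual's scale: shifts go in shares of 0.8 m and turns go in shares of 4 rad. Converting my numbers, -0.59 m is -0.7375, -0.507 m is -0.6338, 0.224 rad is 0.056.

```bash
python3 -m pendant '[{"finger_gap": 0.04,"sx": -0.25,"sy": -0.2125,"sz": 0.0375,"drz": 0.025},{"finger_gap": 0.04,"sx": -0.25,"sy": -0.2125,"sz": 0.0375,"drz": 0.025},{"finger_gap": 0.04,"sx": -0.25,"sy": -0.2125,"sz": 0.0375,"drz": 0.025},{"finger_gap": 0.04,"sx": -0.25,"sy": -0.2125,"sz": 0.0375,"drz": 0.025},{"finger_gap": 0.04,"sx": -0.25,"sy": -0.2125,"sz": 0.0375,"drz": 0.025},{"finger_gap": 0.04,"sx": -0.7375,"sy": -0.6338,"sz": 0.1213,"drz": 0.056},{"finger_gap": 0.04,"sx": -0.7375,"sy": -0.6338,"sz": 0.1213,"drz": 0.056},{"finger_gap": 0.04,"sx": -0.7375,"sy": -0.6338,"sz": 0.1213,"drz": 0.056},{"finger_gap": 0.04,"sx": -0.7375,"sy": -0.6338,"sz": 0.1213,"drz": 0.056},{"finger_gap": 0.04,"sx": -0.7375,"sy": -0.6338,"sz": 0.1213,"drz": 0.056},{"finger_gap": 0.04,"sx": -0.7375,"sy": -0.6338,"sz": 0.1213,"drz": 0.056},{"finger_gap": 0.04,"sx": -0.7375,"sy": -0.6338,"sz": 0.1213,"drz": 0.056}]'
python3 go.py .600 -.090 .08 55
```

```text
t: 2.65
position: [0.5184, 0.0706, 0.1535]
eef_rot: [0.944, 2.995, 0.001]
ft_force: [0.5, 0.6, -0.3]
finger_gap: 0.0402
grasp_force: 0.0
t 2.65 shift [-0.1589 -0.0849  0.0736] rot [0.0008 0.0007 0.0004] q7 0.71 ft [ 0.5  0.6 -0.3]
```

In the tool's units: -0.159 m is -0.1988, -0.085 m is -0.1063.

```bash
python3 -m pendant '[{"finger_gap": 0.03,"sx": -0.1988,"sy": -0.1063,"sz": 0.0375},{"finger_gap": 0.03,"sx": -0.1988,"sy": -0.1063,"sz": 0.0375},{"finger_gap": 0.03,"sx": -0.1988,"sy": -0.1063,"sz": 0.0375},{"finger_gap": 0.03,"sx": -0.1988,"sy": -0.1063,"sz": 0.0375},{"finger_gap": 0.03,"sx": -0.1988,"sy": -0.1063,"sz": 0.0913},{"finger_gap": 0.03,"sx": -0.1988,"sy": -0.1063,"sz": 0.0913},{"finger_gap": 0.03,"sx": -0.1988,"sy": -0.1063,"sz": 0.0913}]'
python3 go.py .600 -.090 .026 55
```

```text
t: 3.35
position: [0.5979, -0.0876, 0.0797]
eef_rot: [-0.943, -2.994, -0.0]
ft_force: [-0.0, 1.1, 0.8]
finger_gap: 0.0298
grasp_force: 0.0
t 3.35 shift [-0.0033 -0.0008  0.0536] rot [-0.0008 -0.0029  0.0007] q7 1.01 ft [-0.   1.1  0.8]
```

In the tool's units: 0.053 m is 0.0663, 0.045 m is 0.0563.

```bash
python3 -m pendant '[{"finger_gap": 0.03,"sx": -0.0025,"sz": 0.0375},{"finger_gap": 0.03,"sx": -0.0025,"sz": 0.0563},{"finger_gap": 0.03,"sx": -0.0025,"sz": 0.0663},{"finger_gap": 0.03,"sx": -0.0025,"sz": 0.0663}]'
```

```text
t: 3.75
position: [0.6, -0.0888, 0.0271]
eef_rot: [-0.943, -2.995, 0.0]
ft_force: [-0.6, 0.7, 0.2]
finger_gap: 0.0305
grasp_force: 0.0
```

```bash
python3 -m pendant '[{"finger_gap": 0},{"finger_gap": 0},{"finger_gap": 0},{"finger_gap": 0},{"finger_gap": 0},{"finger_gap": 0}]'; python3 - <<'E'
from meas import *
s=snap('top'); W=cloud(s); save(s,'top2.png')
P=W[near(W,(.638,-.035),.1,.029,.040)]; print(circ(P))
E
python3 go.py .552 -.043 .027 55
```

```text
t: 4.35
position: [0.6009, -0.09, 0.0282]
eef_rot: [0.945, 2.995, -0.0]
ft_force: [-1.8, -1.4, 6.2]
finger_gap: 0.0058
grasp_force: 27.2
[ 0.6398 -0.0339  0.0699]
t 4.4 shift [0.0671 0.0104 0.0011] rot [ 0.0001  0.0009 -0.0003] q7 1.0 ft [-1.9 -0.5  5.9]
```

In the tool's units: 0.067 m is 0.0838, 0.0105 m is 0.0131.

```bash
python3 -m pendant '[{"finger_gap": 0,"sx": 0.015,"sy": 0.0025,"sz": -0.0013},{"finger_gap": 0,"sx": 0.0375,"sy": 0.0063,"sz": -0.0013},{"finger_gap": 0,"sx": 0.0625,"sy": 0.01,"sz": -0.0013},{"finger_gap": 0,"sx": 0.0838,"sy": 0.0131,"sz": -0.0013},{"finger_gap": 0,"sx": 0.0838,"sy": 0.0131},{"finger_gap": 0,"sx": 0.0838,"sy": 0.0131}]'; python3 - <<'E'
from meas import *
s=snap('top'); W=cloud(s); save(s,'top3.png')
P=W[near(W,(.6,.005),.1,.029,.040)]; print(len(P),circ(P),rect(P))
E
```

```text
t: 5.0
position: [0.5513, -0.0406, 0.0281]
eef_rot: [-0.941, -2.997, -0.002]
ft_force: [-3.1, 2.2, 9.2]
finger_gap: 0.0056
grasp_force: 28.7
346 [0.5897 0.0161 0.0697] (array([0.5963, 0.0067]), 144.15760803222656, 121.90640258789062, 35.11775207519531)
```

In the tool's units: -0.13 m is -0.1625, -0.1 m is -0.125.

```bash
python3 -m pendant '[{"finger_gap": 0.03},{"finger_gap": 0.03},{"finger_gap": 0.03},{"finger_gap": 0.03,"sz": -0.0625},{"finger_gap": 0.03,"sz": -0.125},{"finger_gap": 0.07,"sz": -0.1625},{"finger_gap": 0.07,"sz": -0.1625}]'; python3 - <<'E'
from meas import *
s=snap('top'); W=cloud(s)
P=W[near(W,(.59,.016),.1,.029,.040)]; print(len(P),circ(P))
P=W[near(W,(.618,.244),.05,.070,.09)]; print(rect(P))
E
python3 go.py .6185 .2435 .13 99.7
```

```text
t: 5.75
position: [0.5553, -0.0429, 0.1621]
eef_rot: [0.943, 2.988, 0.003]
ft_force: [1.1, -0.3, 0.6]
finger_gap: 0.0418
grasp_force: 0.0
367 [0.5894 0.0164 0.0695]
(array([0.6191, 0.243 ]), 25.52674674987793, 43.792686462402344, 10.183754920959473)
t 5.8 shift [0.1111 0.2717 0.0298] rot [ 7.000e-04  5.000e-03 -7.803e-01] q7 0.95 ft [ 1.   0.1 -0.4]
```

In the tool's units: 0.272 m is 0.34, 0.111 m is 0.1388, -0.78 rad is -0.195.

```bash
python3 -m pendant '[{"finger_gap": 0.07,"sx": 0.1388,"sy": 0.34,"sz": 0.0375,"drz": -0.195},{"finger_gap": 0.07,"sx": 0.1388,"sy": 0.34,"sz": 0.0375,"drz": -0.195},{"finger_gap": 0.07,"sx": 0.1388,"sy": 0.34,"sz": 0.0375,"drz": -0.195},{"finger_gap": 0.07,"sx": 0.1388,"sy": 0.34,"sz": 0.0375,"drz": -0.195},{"finger_gap": 0.07,"sx": 0.1388,"sy": 0.34,"sz": 0.0375,"drz": -0.195},{"finger_gap": 0.07,"sx": 0.1388,"sy": 0.34,"sz": 0.0375,"drz": -0.195},{"finger_gap": 0.07,"sx": 0.1388,"sy": 0.34,"sz": 0.0375,"drz": -0.195},{"finger_gap": 0.07,"sx": 0.1388,"sy": 0.34,"sz": 0.0375,"drz": -0.195},{"finger_gap": 0.07,"sx": 0.1388,"sy": 0.34,"sz": 0.0375,"drz": -0.195}]'; python3 go.py .6185 .2433 .037 99.9
```

```text
t: 6.7
position: [0.6161, 0.2417, 0.1256]
eef_rot: [0.263, -3.128, 0.003]
ft_force: [-0.3, -1.3, 0.5]
finger_gap: 0.0699
grasp_force: 0.0
t 6.7 shift [-0.0029  0.0014  0.0886] rot [-0.0019 -0.0029 -0.0053] q7 1.16 ft [-0.3 -1.3  0.5]
```

In the tool's units: 0.088 m is 0.11, 0.05 m is 0.0625, -0.005 rad is -0.0013.

```bash
python3 -m pendant '[{"finger_gap": 0.07,"sx": -0.0025,"sy": 0.0013,"sz": 0.0625,"drz": -0.0013},{"finger_gap": 0.07,"sx": -0.0025,"sy": 0.0013,"sz": 0.11,"drz": -0.0013},{"finger_gap": 0.07,"sx": -0.0025,"sy": 0.0013,"sz": 0.11,"drz": -0.0013},{"finger_gap": 0,"sx": -0.0025,"sy": 0.0013,"sz": 0.11,"drz": -0.0013},{"finger_gap": 0,"sx": -0.0025,"sy": 0.0013,"sz": 0.11,"drz": -0.0013},{"finger_gap": 0,"sx": -0.0025,"sy": 0.0013,"sz": 0.11,"drz": -0.0013},{"finger_gap": 0,"sx": -0.0025,"sy": 0.0013,"sz": 0.11,"drz": -0.0013},{"finger_gap": 0,"sx": -0.0025,"sy": 0.0013,"sz": 0.11,"drz": -0.0013}]'; python3 go.py .6185 .2433 .16 99.9
```

```text
t: 7.5
position: [0.6202, 0.2456, 0.0417]
eef_rot: [-0.273, 3.126, 0.001]
ft_force: [-0.8, -1.1, 8.0]
finger_gap: 0.0438
grasp_force: 30.0
t 7.5 shift [ 0.0017 -0.002  -0.1183] rot [0.0003 0.0036 0.0012] q7 1.13 ft [-0.8 -1.1  8. ]
```

In the tool's units: -0.118 m is -0.1475, -0.1 m is -0.125.

```bash
python3 -m pendant '[{"finger_gap": 0,"sz": -0.0625},{"finger_gap": 0,"sz": -0.125},{"finger_gap": 0,"sz": -0.1475},{"finger_gap": 0,"sz": -0.1475}]'; python3 go.py .4952 .2268 .15 114.22
```

```text
t: 7.9
position: [0.6212, 0.2467, 0.1622]
eef_rot: [-0.273, 3.122, 0.004]
ft_force: [0.6, 0.1, -2.1]
finger_gap: 0.0442
grasp_force: 30.0
t 7.9 shift [0.1276 0.0022 0.0112] rot [ 0.0007  0.0082 -0.2484] q7 1.17 ft [ 0.6  0.1 -2.1]
```

In the tool's units: 0.128 m is 0.16, 0.011 m is 0.0138, -0.248 rad is -0.062.

```bash
python3 -m pendant '[{"finger_gap": 0,"sx": 0.16,"sy": 0.0025,"sz": 0.0138,"dry": 0.0015,"drz": -0.062},{"finger_gap": 0,"sx": 0.16,"sy": 0.0025,"sz": 0.0138,"dry": 0.0015,"drz": -0.062},{"finger_gap": 0,"sx": 0.16,"sy": 0.0025,"sz": 0.0138,"dry": 0.0015,"drz": -0.062},{"finger_gap": 0,"sx": 0.16,"sy": 0.0025,"sz": 0.0138,"dry": 0.0015,"drz": -0.062},{"finger_gap": 0,"sx": 0.16,"sy": 0.0025,"sz": 0.0138,"dry": 0.0015,"drz": -0.062},{"finger_gap": 0,"sx": 0.16,"sy": 0.0025,"sz": 0.0138,"dry": 0.0015,"drz": -0.062}]'; python3 - <<'E'
from meas import *
st=manip.sense(); p=st['position']; print(p)
for c in ['top','scene']:
    s=snap(c); W=cloud(s); save(s,c+'4.png')
    hsv=cv2.cvtColor(s['color'],cv2.COLOR_RGB2HSV)
    m=(hsv[...,1]>150)&(hsv[...,0]<14)&near(W,p,.06,.1,.25); P=W[m]; print(c,m.sum(),rect(P),P.min(0),P.max(0))
    print([(round(d['score'],2),toW(s,d['xyz'])) for d in manip.mark_of('scraper',c)[:2]])
    y,x=map(int,np.argwhere(m).mean(0)) if m.sum() else (200,300)
    cv2.imwrite(f'pics/{c}4c.png',cv2.resize(s['color'][max(0,y-70):y+70,max(0,x-90):x+90,::-1],None,fx=4,fy=4,interpolation=2))
E
python3 go.py .4952 .2268 .13 114.22
```

```text
t: 8.5
position: [0.493, 0.225, 0.146]
eef_rot: [0.656, -3.067, 0.001]
ft_force: [0.1, 1.1, -1.3]
finger_gap: 0.0438
grasp_force: 30.0
[0.493 0.225 0.146]
t 8.55 shift [-0.0026  0.0007  0.016 ] rot [ 0.001  -0.0055 -0.0014] q7 1.34 ft [ 0.4 -0.3 -1.5]Traceback (most recent call last):
  File "<stdin>", line 6, in <module>
    return umr_minimum(a, axis, None, out, keepdims, initial, where)
ValueError: zero-size array to reduction operation minimum which has no identity
```

```bash
python3 - <<'E'
from meas import *
st=manip.sense(); p=st['position']; print(p)
s=snap('scene'); W=cloud(s); save(s,'scene5.png')
print([(round(d['score'],2),toW(s,d['xyz'])) for d in manip.mark_of('scraper','scene')[:2]])
hsv=cv2.cvtColor(s['color'],cv2.COLOR_RGB2HSV)
m=(hsv[...,1]>150)&(hsv[...,0]<14)&near(W,p,.06,.1,.25); print(m.sum())
P=W[m]; th=np.radians(24.22); ex=np.array([np.sin(th),-np.cos(th)]); ey=np.array([np.cos(th),np.sin(th)])
Q=np.c_[(P[:,:2]-p[:2])@ex,(P[:,:2]-p[:2])@ey,P[:,2]]
print(np.percentile(Q,[2,10,50,90,98],axis=0))
c=s['R']@p+s['t']; u=int(c[0]/c[2]*s['fx']+s['cx']); v=int(c[1]/c[2]*s['fy']+s['cy'])
cv2.imwrite('pics/s5c.png',cv2.resize(s['color'][v-65:v+65,u-85:u+85,::-1],None,fx=4.5,fy=4.5,interpolation=2))
E
```

```text
[0.4932 0.2251 0.146 ]
[(0.96, array([0.4934, 0.224 , 0.1031]))]
397
[[-0.0205 -0.0151  0.1354]
 [-0.0191 -0.0145  0.1398]
 [-0.0047 -0.013   0.1622]
 [ 0.0127 -0.0062  0.181 ]
 [ 0.0166  0.0013  0.1822]]
```

View pics/s5c.png

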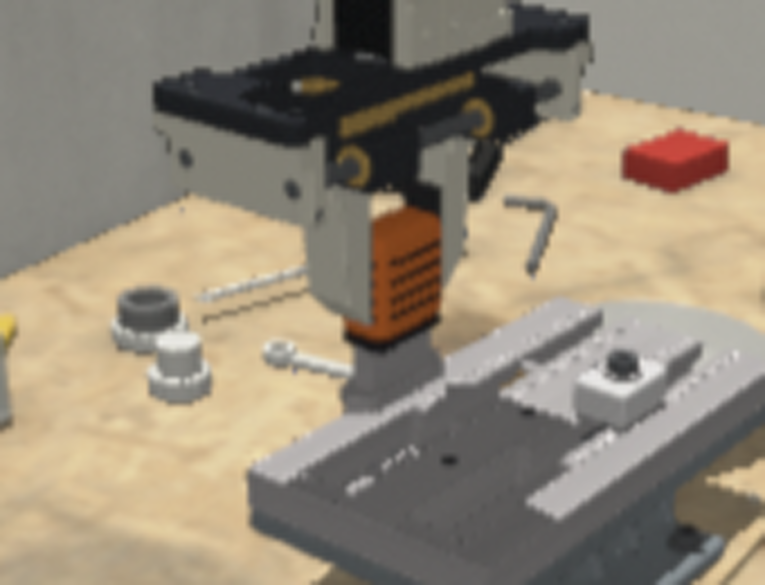

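The crop shows the scraper hanging upright, with its grip at (405,275) and its foot at (390,385) above the far pocket. Next I'll lower it.

In the tool's units: 0.015 m is 0.0188, 0.01 m is 0.0125, -0.004 rad is -0.001.

```bash
python3 go.py .4958 .2271 .103 114.22; python3 -m pendant '[{"finger_gap": 0,"sx": -0.0038,"sy": 0.0006,"sz": 0.0125,"dry": -0.001,"drz": -0.0003},{"finger_gap": 0,"sx": -0.0038,"sy": 0.0006,"sz": 0.0188,"dry": -0.001,"drz": -0.0003},{"finger_gap": 0,"sx": -0.0038,"sy": 0.0006,"sz": 0.0188,"dry": -0.001,"drz": -0.0003}]'; python3 go.py .4958 .2271 .1 114.22
```

```text
t 8.65 shift [-0.0035  0.0006  0.0431] rot [ 0.0011 -0.0058 -0.0012] q7 1.34 ft [-0.8 -0.6 -1.6]
t: 8.95
position: [0.4938, 0.2263, 0.1298]
eef_rot: [0.659, -3.067, -0.0]
ft_force: [0.4, 0.3, -1.3]
finger_gap: 0.0437
grasp_force: 30.0
t 8.95 shift [-0.0023 -0.0002  0.0298] rot [ 0.001  -0.0045  0.0005] q7 1.33 ft [ 0.4  0.3 -1.3]
```

In the tool's units: 0.03 m is 0.0375, 0.025 m is 0.0313, -0.004 rad is -0.001.

```bash
python3 -m pendant '[{"finger_gap": 0,"sx": -0.0031,"sz": 0.0188,"dry": -0.001},{"finger_gap": 0,"sx": -0.0031,"sz": 0.0313,"dry": -0.001},{"finger_gap": 0,"sx": -0.0031,"sz": 0.0375,"dry": -0.001},{"finger_gap": 0,"sx": -0.0031,"sz": 0.0375,"dry": -0.001}]'; python3 go.py .4958 .2271 .0957 114.22
```

```text
t: 9.35
position: [0.496, 0.2274, 0.1004]
eef_rot: [0.66, -3.071, -0.001]
ft_force: [-0.1, 0.8, -1.8]
finger_gap: 0.044
grasp_force: 30.0
t 9.35 shift [ 0.0003 -0.0002  0.0047] rot [ 0.0009 -0.0001  0.0006] q7 1.3 ft [-0.1  0.8 -1.8]
```

In the tool's units: 0.004 m is 0.005, 0.003 m is 0.0038.

```bash
python3 -m pendant '[{"finger_gap": 0,"sz": 0.0038},{"finger_gap": 0,"sz": 0.005},{"finger_gap": 0,"sz": 0.005}]'; python3 go.py .4958 .2271 .0957 114.22;python3 -m pendant '[{"finger_gap": 0,"sz": 0.0013},{"finger_gap": 0,"sz": 0.0019},{"finger_gap": 0,"sz": 0.0019}]'; python3 go.py .4958 .2271 .0957 114.22
```

```text
t: 9.65
position: [0.497, 0.2278, 0.0975]
eef_rot: [-0.659, 3.069, 0.002]
ft_force: [-0.5, -0.1, -1.5]
finger_gap: 0.0439
grasp_force: 30.0
t 9.65 shift [ 0.0013 -0.0002  0.0018] rot [0.0007 0.0023 0.0005] q7 1.3 ft [-0.5 -0.1 -1.5]
t: 9.95
position: [0.4969, 0.2277, 0.0959]
eef_rot: [-0.659, 3.07, 0.002]
ft_force: [0.5, -0.1, -1.8]
finger_gap: 0.0438
grasp_force: 30.0
t 9.95 shift [ 0.0012 -0.0001  0.0002] rot [0.0008 0.0021 0.0005] q7 1.3 ft [ 0.5 -0.1 -1.8]
```

```bash
for i in 1; do python3 -m pendant '[{"finger_gap": 0,"sx": 0.0013,"sz": 0.0013},{"finger_gap": 0,"sx": 0.0013,"sz": 0.0013}]'; python3 -m pendant '[{"finger_gap": 0,"sz": 0.0013},{"finger_gap": 0,"sz": 0.0013}]';python3 -m pendant '[{"finger_gap": 0,"sz": 0.0013},{"finger_gap": 0,"sz": 0.0013}]'; python3 go.py .4958 .2271 .0957 114.22; done
```

```text
t: 10.15
position: [0.4967, 0.2277, 0.0957]
eef_rot: [-0.659, 3.068, 0.002]
ft_force: [0.1, -0.1, 3.7]
finger_gap: 0.0439
grasp_force: 30.0
t: 10.35
position: [0.4969, 0.2278, 0.0956]
eef_rot: [-0.659, 3.068, 0.002]
ft_force: [-2.6, -1.6, 12.4]
finger_gap: 0.0441
grasp_force: 30.0
t: 10.55
position: [0.4974, 0.2281, 0.0956]
eef_rot: [-0.659, 3.066, 0.002]
ft_force: [-3.4, -2.9, 19.3]
finger_gap: 0.0436
grasp_force: 30.0
t 10.55 shift [ 0.0019 -0.0003 -0.0001] rot [0.     0.0053 0.0005] q7 1.3 ft [-3.4 -2.9 19.3]
```

In the tool's units: -0.0038 m is -0.0048.

```bash
python3 -m pendant '[{"finger_gap": 0,"sz": -0.0048},{"finger_gap": 0,"sz": -0.0048},{"finger_gap": 0,"sz": -0.0048}]'; python3 go.py .4958 .2271 .0965 114.22; python3 go.py .504 .20886 .0965 114.22
```

```text
t: 10.85
position: [0.4956, 0.2271, 0.0962]
eef_rot: [-0.66, 3.07, 0.002]
ft_force: [-0.6, 0.8, -2.0]
finger_gap: 0.0438
grasp_force: 30.0
t 10.85 shift [-0.0002 -0.0001 -0.0003] rot [0.0008 0.0013 0.0004] q7 1.3 ft [-0.6  0.8 -2. ]
t 10.85 shift [-0.0002 -0.0201 -0.0003] rot [0.0008 0.0013 0.0004] q7 1.3 ft [-0.6  0.8 -2. ]
```

In the tool's units: -0.03 m is -0.0375, -0.0004 m is -0.0005, 0.001 rad is 0.0003.

```bash
python3 -m pendant '[{"finger_gap": 0,"sy": -0.01,"sz": -0.0005,"dry": 0.0003},{"finger_gap": 0,"sy": -0.02,"sz": -0.0005,"dry": 0.0003},{"finger_gap": 0,"sy": -0.03,"sz": -0.0005,"dry": 0.0003},{"finger_gap": 0,"sy": -0.0375,"sz": -0.0005,"dry": 0.0003},{"finger_gap": 0,"sy": -0.0375,"sz": -0.0005,"dry": 0.0003}]'; python3 go.py .5286 .1541 .0965 114.22
```

```text
t: 11.35
position: [0.5089, 0.1982, 0.0968]
eef_rot: [-0.656, 3.072, 0.0]
ft_force: [-0.4, -0.0, -1.2]
finger_gap: 0.0439
grasp_force: 30.0
t 11.35 shift [ 0.0001 -0.0483  0.0003] rot [ 0.0001  0.0007 -0.0019] q7 1.36 ft [-0.4 -0.  -1.2]
```

In the tool's units: -0.06 m is -0.075, -0.048 m is -0.06.

```bash
python3 -m pendant '[{"finger_gap": 0,"sy": -0.015},{"finger_gap": 0,"sy": -0.03},{"finger_gap": 0,"sy": -0.045},{"finger_gap": 0,"sy": -0.06},{"finger_gap": 0,"sy": -0.075},{"finger_gap": 0,"sy": -0.075}]'; python3 go.py .5614 .0812 .0965 114.22
```

```text
t: 11.95
position: [0.5325, 0.146, 0.097]
eef_rot: [-0.659, 3.072, 0.006]
ft_force: [-2.2, 4.4, 0.6]
finger_gap: 0.0438
grasp_force: 30.0
t 11.95 shift [ 0.0002 -0.0709  0.0002] rot [ 0.0036  0.0009 -0.0002] q7 1.48 ft [-2.2  4.4  0.6]
```

In the tool's units: -0.046 m is -0.0575, -0.036 m is -0.045.

```bash
python3 -m pendant '[{"finger_gap": 0,"sy": -0.015},{"finger_gap": 0,"sy": -0.03},{"finger_gap": 0,"sy": -0.045},{"finger_gap": 0,"sy": -0.0575},{"finger_gap": 0,"sy": -0.0575}]'; python3 go.py .5630 .0776 .0967 114.22
```

```text
t: 12.45
position: [0.5511, 0.1046, 0.0969]
eef_rot: [0.66, -3.071, -0.007]
ft_force: [-2.8, 5.9, 1.1]
finger_gap: 0.0438
grasp_force: 30.0
t 12.45 shift [ 0.0003 -0.0295  0.0001] rot [0.0041 0.0008 0.0005] q7 1.56 ft [-2.8  5.9  1.1]
```

In the tool's units: -0.032 m is -0.04, -0.028 m is -0.035.

```bash
python3 -m pendant '[{"finger_gap": 0,"sy": -0.0088},{"finger_gap": 0,"sy": -0.015},{"finger_gap": 0,"sy": -0.02},{"finger_gap": 0,"sy": -0.025},{"finger_gap": 0,"sy": -0.03},{"finger_gap": 0,"sy": -0.035},{"finger_gap": 0,"sy": -0.04},{"finger_gap": 0,"sy": -0.04}]'; python3 - <<'E'
from meas import *
s=snap('top'); save(s,'top6.png')
print('stub',[(round(d['score'],2),toW(s,d['xyz'])) for d in manip.mark_of('bolt_stub','top')[:3]])
s=snap('scene'); save(s,'scene6.png')
print('stub',[(round(d['score'],2),toW(s,d['xyz'])) for d in manip.mark_of('bolt_stub','scene')[:3]])
E
python3 go.py .5630 .0776 .0967 114.22
```

```text
t: 13.25
position: [0.5654, 0.0729, 0.0969]
eef_rot: [-0.657, 3.071, 0.001]
ft_force: [-0.0, 0.3, -1.2]
finger_gap: 0.0443
grasp_force: 30.0
stub []
stub []
t 13.45 shift [0.0004 0.0037 0.0002] rot [0.001  0.0011 0.0008] q7 1.62 ft [ 0.3 -0.6 -1.8]
```

Push force dropped to zero, so the stub has left the slot. The safe way out is to pull the scraper back to the pocket.

In the tool's units: 0.17 m is 0.2125, 0.169 m is 0.2113.

```bash
python3 go.py .4958 .2271 .0967 114.22; python3 -m pendant '[{"finger_gap": 0,"sx": 0.0005,"sy": 0.0225},{"finger_gap": 0,"sx": 0.0005,"sy": 0.045},{"finger_gap": 0,"sx": 0.0005,"sy": 0.0675},{"finger_gap": 0,"sx": 0.0005,"sy": 0.09},{"finger_gap": 0,"sx": 0.0005,"sy": 0.1125},{"finger_gap": 0,"sx": 0.0005,"sy": 0.135},{"finger_gap": 0,"sx": 0.0005,"sy": 0.1575},{"finger_gap": 0,"sx": 0.0005,"sy": 0.18},{"finger_gap": 0,"sx": 0.0005,"sy": 0.1975},{"finger_gap": 0,"sx": 0.0005,"sy": 0.2113},{"finger_gap": 0,"sx": 0.0005,"sy": 0.2125},{"finger_gap": 0,"sx": 0.0005,"sy": 0.2125}]'; python3 go.py .4958 .2271 .0967 114.22
python3 - <<'E'
from meas import *
s=snap('top'); save(s,'top7.png'); W=cloud(s)
P=W[near(W,(.59,.016),.1,.029,.040)]; print(len(P),circ(P))
print('stub',[(round(d['score'],2),toW(s,d['xyz'])) for d in manip.mark_of('bolt_stub','top')[:3]])
c=s['R']@np.array([.589,.016,.03])+s['t']; u=int(c[0]/c[2]*s['fx']+s['cx']); v=int(c[1]/c[2]*s['fy']+s['cy'])
cv2.imwrite('pics/t7c.png',cv2.resize(s['color'][v-75:v+75,u-100:u+100,::-1],None,fx=4,fy=4,interpolation=2))
E
```

```text
t 13.45 shift [0.0002 0.1676 0.0004] rot [0.001  0.0011 0.0008] q7 1.62 ft [ 0.3 -0.6 -1.8]
t: 14.65
position: [0.4948, 0.2288, 0.097]
eef_rot: [-0.66, 3.071, 0.001]
ft_force: [-0.2, 0.4, -1.5]
finger_gap: 0.0436
grasp_force: 30.0
t 14.65 shift [-0.0002 -0.0019  0.0003] rot [0.0003 0.0009 0.0009] q7 1.3 ft [-0.2  0.4 -1.5]
578 [0.5896 0.0154 0.0688]
stub [(0.52, array([0.6028, 0.0171, 0.026 ]))]
```

View pics/t7c.png

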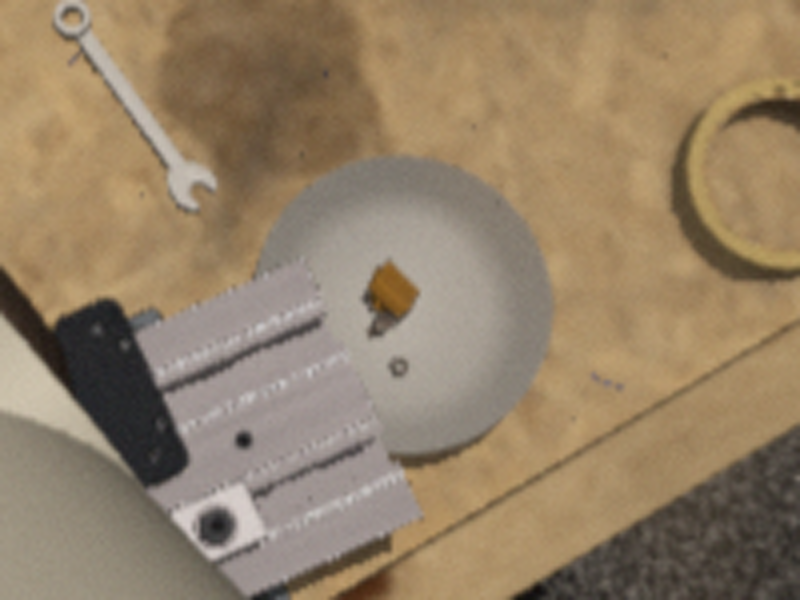

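The crop shows the stub lying in the dish at about (395,288). Next I'll lift the scraper and return it to where it stood.

In the tool's units: -0.058 m is -0.0725, -0.035 m is -0.0438.

```bash
python3 -m pendant '[{"finger_gap": 0,"sy": -0.0025,"sz": -0.015},{"finger_gap": 0,"sy": -0.0025,"sz": -0.0438},{"finger_gap": 0,"sy": -0.0025,"sz": -0.0725},{"finger_gap": 0,"sy": -0.0025,"sz": -0.0725},{"finger_gap": 0,"sy": -0.0025,"sz": -0.0725}]'; python3 go.py .6202 .2456 .12 99.9
```

```text
t: 15.25
position: [0.4963, 0.2265, 0.1558]
eef_rot: [-0.658, 3.069, 0.001]
ft_force: [-0.4, -1.1, -2.2]
finger_gap: 0.0441
grasp_force: 30.0
t 15.25 shift [-0.1207 -0.0334  0.0361] rot [0.0006 0.0027 0.2493] q7 1.34 ft [-0.4 -1.1 -2.2]
```

In the tool's units: -0.121 m is -0.1513, 0.1 m is 0.125, 0.249 rad is 0.0623.

```bash
python3 -m pendant '[{"finger_gap": 0,"sx": -0.1513,"sy": -0.0413,"dry": 0.0005,"drz": 0.0623},{"finger_gap": 0,"sx": -0.1513,"sy": -0.0413,"dry": 0.0005,"drz": 0.0623},{"finger_gap": 0,"sx": -0.1513,"sy": -0.0413,"dry": 0.0005,"drz": 0.0623},{"finger_gap": 0,"sx": -0.1513,"sy": -0.0413,"sz": 0.025,"dry": 0.0005,"drz": 0.0623},{"finger_gap": 0,"sx": -0.1513,"sy": -0.0413,"sz": 0.075,"dry": 0.0005,"drz": 0.0623},{"finger_gap": 0,"sx": -0.1513,"sy": -0.0413,"sz": 0.1125,"dry": 0.0005,"drz": 0.0623},{"finger_gap": 0,"sx": -0.1513,"sy": -0.0413,"sz": 0.125,"dry": 0.0005,"drz": 0.0623},{"finger_gap": 0,"sx": -0.1513,"sy": -0.0413,"sz": 0.125,"dry": 0.0005,"drz": 0.0623}]'; python3 go.py .6202 .2456 .0417 99.9
```

```text
t: 16.05
position: [0.6174, 0.2457, 0.0522]
eef_rot: [0.273, -3.123, 0.002]
ft_force: [0.3, 0.2, -0.7]
finger_gap: 0.044
grasp_force: 30.0
t 16.05 shift [-0.0028 -0.0006  0.0105] rot [-0.0004 -0.0066  0.0014] q7 1.14 ft [ 0.3  0.2 -0.7]
```

In the tool's units: 0.009 m is 0.0113, 0.006 m is 0.0075, -0.006 rad is -0.0015.

```bash
python3 -m pendant '[{"finger_gap": 0,"sz": 0.0075,"dry": -0.0015},{"finger_gap": 0,"sz": 0.0113,"dry": -0.0015},{"finger_gap": 0,"sz": 0.0113,"dry": -0.0015}]'; python3 -m pendant '[{"finger_gap": 0,"sz": 0.0013},{"finger_gap": 0,"sz": 0.0013}]';python3 -m pendant '[{"finger_gap": 0,"sz": 0.0013},{"finger_gap": 0,"sz": 0.0013}]'; python3 go.py .6202 .2456 .0417 99.9
```

```text
t: 16.35
position: [0.62, 0.2471, 0.0471]
eef_rot: [-0.273, 3.123, 0.002]
ft_force: [-1.0, 0.5, -1.3]
finger_gap: 0.0437
grasp_force: 30.0
t: 16.55
position: [0.6199, 0.247, 0.0458]
eef_rot: [-0.273, 3.124, 0.002]
ft_force: [-0.1, -0.4, -1.5]
finger_gap: 0.0438
grasp_force: 30.0
t: 16.75
position: [0.6195, 0.2468, 0.0442]
eef_rot: [-0.273, 3.125, 0.002]
ft_force: [-0.5, -0.4, -1.1]
finger_gap: 0.0439
grasp_force: 30.0
t 16.75 shift [-0.0005 -0.0013  0.0025] rot [0.0008 0.0049 0.0015] q7 1.13 ft [-0.5 -0.4 -1.1]
```

In the tool's units: 0.0025 m is 0.0031, 0.0015 m is 0.0019, 0.003 rad is 0.0008.

```bash
python3 -m pendant '[{"finger_gap": 0,"sz": 0.0019,"dry": 0.0008},{"finger_gap": 0,"sz": 0.0031,"dry": 0.0008},{"finger_gap": 0,"sz": 0.0031,"dry": 0.0008}]';python3 -m pendant '[{"finger_gap": 0,"sz": 0.0013},{"finger_gap": 0,"sz": 0.0013}]'; python3 go.py .6202 .2456 .0417 99.9
```

```text
t: 17.05
position: [0.6197, 0.2469, 0.0418]
eef_rot: [-0.273, 3.128, 0.002]
ft_force: [0.0, -0.5, -0.7]
finger_gap: 0.044
grasp_force: 30.0
t: 17.25
position: [0.6197, 0.2469, 0.0417]
eef_rot: [-0.273, 3.127, 0.001]
ft_force: [-1.0, -0.6, 5.3]
finger_gap: 0.0438
grasp_force: 30.0
t 17.25 shift [-0.0002 -0.0014  0.    ] rot [0.0006 0.0023 0.0015] q7 1.13 ft [-1.  -0.6  5.3]
```

Contact with the bench at the same height as before, so I'll release and retreat.

The manual's scale: shifts go in shares of 0.8 m and turns go in shares of 4 rad. Converting my numbers, -0.15 m is -0.1875, -0.12 m is -0.15.

```bash
python3 -m pendant '[{"finger_gap": 0.07,"sz": -0.0013},{"finger_gap": 0.07,"sz": -0.0013},{"finger_gap": 0.07,"sz": -0.0013},{"finger_gap": 0.07,"sz": -0.0013},{"finger_gap": 0.07,"sz": -0.0375},{"finger_gap": 0.07,"sz": -0.0875},{"finger_gap": 0.07,"sz": -0.15},{"finger_gap": 0.07,"sz": -0.1875},{"finger_gap": 0.07,"sz": -0.1875}]'; python3 -m pendant '[{"finger_gap": 0.07,"sx": 0.125,"sy": 0.125},{"finger_gap": 0.07,"sx": 0.125,"sy": 0.125},{"finger_gap": 0.07,"sx": 0.125,"sy": 0.125},{"finger_gap": 0.07,"sx": 0.125,"sy": 0.125},{"finger_gap": 0.07,"sx": 0.125,"sy": 0.125}]'; python3 - <<'E'
from meas import *
for c in ['scene','top']:
    s=snap(c); save(s,c+'9.png'); W=cloud(s); print(c)
    for n in ['scraper','spanner','lockring_tool','bolt_stub','parts_dish']: print(n,[(round(d['score'],2),toW(s,d['xyz'])) for d in manip.mark_of(n,c)[:1]])
    P=W[near(W,(.618,.244),.05,.070,.09)]; print(len(P),rect(P) if len(P) else 0,P[:,2].max() if len(P) else 0)
E
```

```text
t: 18.15
position: [0.6226, 0.2485, 0.1969]
eef_rot: [-0.272, 3.118, 0.006]
ft_force: [0.8, 0.0, 0.0]
finger_gap: 0.0704
grasp_force: 0.0
t: 18.65
position: [0.5022, 0.3286, 0.19]
eef_rot: [-0.278, 3.128, 0.001]
ft_force: [1.0, 0.1, -0.4]
finger_gap: 0.0697
grasp_force: 0.0
scene
scraper [(0.9, array([ 0.6188,  0.2472, -0.0029]))]
spanner [(0.65, array([ 0.6959,  0.1455, -0.0006]))]
lockring_tool [(0.45, array([ 0.7333,  0.237 , -0.0055]))]
bolt_stub []
parts_dish []
133 (array([0.6171, 0.2475]), 25.3834171295166, 41.52766036987305, 10.908684730529785) 0.07868363272086266
top
scraper [(0.85, array([ 0.6168,  0.2425, -0.0027]))]
spanner [(0.61, array([ 0.6942,  0.1429, -0.0008]))]
lockring_tool [(0.61, array([0.5704, 0.0533, 0.0506]))]
bolt_stub [(0.44, array([0.6014, 0.0136, 0.0266]))]
parts_dish [(0.75, array([ 0.5898,  0.0149, -0.0021]))]
312 (array([0.618 , 0.2466]), 25.08342170715332, 43.48623275756836, 10.88930606842041) 0.08123608121208735
```

View pics/scene9.png

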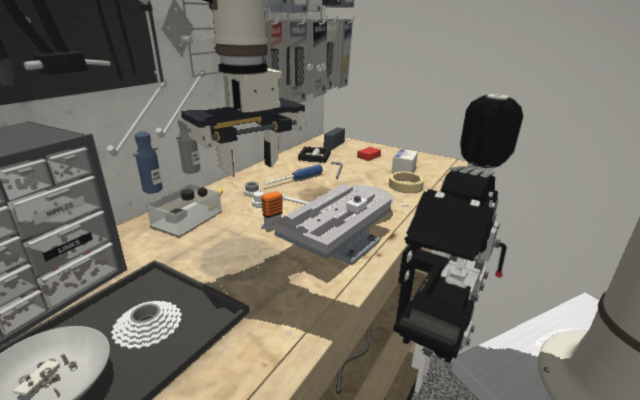

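The scraper stands upright on the bench at (272,205), the gripper is clear of everything, and the spanner and lockring have not moved. The stub is in the dish.

```bash
python3 -c "
from bench import manip; print(manip.close_job())"
```

```text
the job is handed in; nothing more can be done
None
```

The job is handed in at about 19 s of the 72 s: the stub lies in the dish under slot a's open end, the scraper stands upright on the bench, and the spanner and lockring tool are where they lay.

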